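# Refit the hatch cover of a nutrient reservoir under its lapped lid

## Robot

A 7-joint arm with a two-finger parallel gripper is mounted at the origin on the work surface. World frame = base frame: x ahead of the robot, y to its left, z up, the work surface at z = 0. Lengths are in mm, angles in rad, forces in N, time in s.
With the tool pointing down it reaches from about 400 to 875 mm from the base axis. Payload 4.4 kg.
Tool frame: the origin (TCP) lies midway between the tips of the shut fingers; the grasp point (between the pads) lies 19 mm behind it; z points along the fingers, y is the line along which they close (so a half turn about z gives the same grasp; the last joint's range is limited). The gripper opens to 85 mm and grips with 20 to 120 N. Pads are 22 mm wide; open, the fingers measure 114 mm over their backs; the gripper's body (76 mm by 85 mm) begins 54 mm behind the grasp point. The pads swing forward as they close: fully open they stand 13 mm farther back than shut.
Start: joints at [1.088, 0.628, 0.038, 1.517, -0.027, 0.996, -0.02], TCP at [263.172, -594.355, 231.313] pointing down, gripper open.
Joint ranges: [-3.06, 3.06], [-0.37, 2.12], [-1.25, 1.32], [0.18, 2.47], [-1.1, 4.24], [0.23, 1.98], [-2.94, 2.94]. Speed limits (rad/s): [2.57, 2.57, 3.14, 3.14, 3.14, 3.14, 3.14].

## Interface

Orientations are given as [roll, pitch, yaw] about the fixed x, y, z axes, in that order (R = Rz(yaw) Ry(pitch) Rx(roll)).
In Python, from cell import ctrl gives the robot as it stands. The module is installed in compiled form; this text tells all that it offers.
- The arm moves only by the tool step_arm, never from a script. Its argument "commands" is one flat list of numbers, 7 for each row, row after row: the shift along the tool's x, y, z in cm, then the turn, a rotation vector about the tool's x, y, z in rad, then the opening, from 0 (shut) to 1 (fully open). A call has 1 to 10 rows; each row is the pose to reach, as a shift and turn from the pose commanded when the call began, along the tool's axes at that moment; what a row does not reach only later rows make up. A row lasts 1/10 s, in which the tool goes at most 50 mm and 8.59 degrees, less where a joint would pass 70% of its speed; a pose out of reach is approached as far as the arm can. A call with a gripper value outside its range is refused whole. The fingers move at their own pace and stop on an object; the grip force is fixed at half the most. Time passes only in rows, so rows that repeat a pose let the fingers close. It gives the time, the measured TCP pose, the force, the opening and the grip force at its end, in the units of the state.
- ctrl.read_state(): the state, without advancing time (a new reading comes with each control period).
- ctrl.get_image(name): name is "scene" or "top" or "wrist"; returns a dict with "image" (420x560x3 uint8, red, green, blue), "range_z" (420x560 float32, mm along the optical axis (not along the pixel's ray), 0 where there is no reading), "vfov" (degrees; the focal length in pixels is half the picture's height over the tangent of half this angle, whatever the lens; pixels are square), "cx", "cy" (the principal point, pixels), "world_to_cam" (4x4, takes a point from world to camera coordinates). Camera axes: x right, y down, z forward; pixel columns grow to the right and rows downward; lengths in mm; the calibration is good to about 2 mm. A picture is of the moment at which its call begins.
- ctrl.finish_job(): hands the job in; it is judged then, once.
The state is a dict: "clock": time; "qpos": joint angles; "qd": joint speeds; "tau": joint torques, N m; "eef_pos": TCP position; "tool_rot": TCP orientation; "force": force on the tool from outside, world axes, zero at the start; "torque": the same for the moment, N m; "width": finger opening in mm; "gripper_force": force on a finger pad.
Only numpy, scipy, OpenCV 4.12 (cv2) and the standard library are available. Lean on these libraries where they do the work, as an engineer would, in place of code of your own. Each camera call takes 0.05 s, during which the arm holds its last target. There are 200 camera calls.

## Task

The dosing pumps are due to start while the tank is still open, so first put the doser on hold: turn the spring-return switch on top of its control box clockwise to its stop and let go so that it springs back. Then take the loose hatch cover by its fin, tuck its far edge under the overhanging front edge of the tank's rear lid without lifting that lid, lay the cover flat on the ledge inside the raised bead, and finish while still holding it firmly pressed down flat, so that I can put on the clips. Leave the bottle, the beaker and the spare pump head where they are.

Things in the scene. Friction and masses are not known exactly. Their poses are not given: they have to be found in the camera images.
- reservoir: Black open-topped nutrient tank, fixed, 400 (x) x 300 (y) x 170 mm high; origin at the centre of its underside on the table, z up, its front (-x end) towards the robot, turned up to 0.15 rad about z. A flat ledge at its top, z = 170 mm, runs round the inside of the rim; a cross-bar at the same height spans the middle. The hatch is its open front half; the cover is well held down with about 10 N.
- seat (a point): Middle of the cover's seat, on the ledge's top; axes as the tank's. The seat, 204 (x) x 284 (y) mm, is bounded by a bead 7 mm high and 8 to 10 mm wide at the front (inner face x = -102 mm) and both sides (y = -142, 142 mm), and by a stop rib 8 mm high under the rear lid (x = 102 mm). Open hole in it: x = -77 to 58, y = -120 to 120 mm.
- lap_edge (a point): Middle of the lower front edge of the grey rear lid, a plate 4 mm thick and 296 mm wide that covers the back half. Lid shut: at x = 70, y = 0, z = 11 mm from point seat, so the lid overhangs the last 32 mm of the seat with 11 mm of room below it. Three fittings stand up to 32 mm above the lid, 143 mm behind this edge.
- rear_lid (a joint): Opening angle of the rear lid (rad): 0 shut, growing as its front edge rises, free to 1.9. Hinged along y at the tank's far end, 215 mm behind its front edge; it weighs 0.28 kg and is held shut only by its weight: about 1.3 N upwards at its front edge lifts it.
- cover_grip (a point): Centre of the fin of the loose hatch cover, 21 mm above its flat underside. Grey plate 190 (x) x 270 (y) x 4 mm, 0.2 to 0.34 kg, the same either way round; the fin stands in its middle, 12 mm thick (x), 110 mm long (y), 34 mm high above the plate. z up out of the plate. At the start it lies flat on the table left or right of the tank, turned about a quarter turn.
- hold_switch (a joint): Angle of the spring-return switch (rad): 0 at rest, 1.05 at its stop, growing clockwise as seen from above; its spring asks 0.02 N m at rest, 0.14 N m at the stop, and turns it back to 0 when it is let go.
- switch_grip (a point): On the vertical turning axis of the switch, at the height to grip. Black bar 42 mm long (x of this frame, which turns with it), 12 mm thick (y), 30 mm high; its top 9 mm above this point; below it a round collar of 42 mm, top 21 mm below this point. It stands on a fixed grey control box (160 x 120 x 81 mm, white top) on the table, at the other side of the tank from the cover.
- bottle_center (a point): Half-way up a standing amber bottle, 66 mm across, 200 mm high; to be left alone.
- beaker_center (a point): Half-way up a white beaker, 72 mm across, 85 mm high; to be left alone.
- pump_center (a point): Centre of a spare peristaltic pump head, 62 x 62 x 43 mm, black plate with a clear housing, lying on the table beside the control box, on its side away from the robot; to be left alone.
Mind the look-alikes: they are no part of the job. Of the things like the part that bears hold_switch, leave any that is blue; of the rest the larger one is meant.

How it is judged (in metres and radians):
On the way, in this order (a step that is already met when the one before it is completed fails the run):
1. the switch is turned clockwise to its stop (value of joint hold_switch above 0.98 rad), for 0.2 s.
2. the switch is let go and has sprung back (value of joint hold_switch below 0.06 rad and distance between the grasp point and switch_grip above 0.03 m), for 0.2 s.
At the end, for the whole second after the job is handed in: Cover flat (0.02 rad) on the ledge inside the bead (fin centre within 2.5 mm in height, 10.5 mm along, 9.5 mm across), far edge under the rear lid, lid shut (below 0.015 rad); fingers on the cover, which bears on the tank with over 4.5 N (weight included); switch back at rest (angle between cover_grip's own z axis and vertical below 0.02 rad and z of cover_grip in the frame of seat between 0.017 and 0.0235 m and x of cover_grip in the frame of seat between -0.0105 and 0.0105 m and y of cover_grip in the frame of seat between -0.0095 and 0.0095 m and contact force between cover and reservoir above 4.5 N and contact force between the fingers and cover above 2 N and value of joint rear_lid below 0.015 rad and value of joint hold_switch below 0.06 rad); the arm keeps its last pose, push and grip.
It fails at once if the rear lid is lifted more than 4 mm at its front edge (value of joint rear_lid above 0.02 rad).
It fails at once if a bystander is moved more than 30 mm (distance of any of bottle_center, beaker_center, pump_center from where it was at the start of the episode above 0.03 m).
It also fails if it takes over 64 s, if anything falls off the work surface, if the arm or the gripper's body presses on something with over 40 N, if the wrist force passes 120 N, or if a joint passes its speed limit or range.

## Working session

There is one attempt and no reset: what is moved stays moved. The work goes in short steps, Python scripts to look and compute and a tool call to move; the robot and the scene stay as the last step left them, time stands still between calls to the robot, and variables do not carry over. Pictures are saved under pics/ and viewed, at most 10 in all, crops included, and the job is handed in when it is done.

Besides the shell and the picture viewer there is one more tool, called after ">>>" as name(argument=value, ...) on one line, values as JSON. step_arm: Moves the arm, as the interface text tells. Its arguments: {"type":"object","properties":{"commands":{"type":"array"}},"required":["commands"]}

```bash
mkdir -p pics
cat > h.py <<'E'
import numpy as np, cv2, pickle
from scipy.spatial.transform import Rotation as R
from cell import ctrl
def grab(name,tag):
    d=ctrl.get_image(name); pickle.dump(d,open(f'pics/{tag}.pkl','wb'))
    return d
def save(d,fn,crop=None,scale=1):
    im=cv2.cvtColor(np.asarray(d['image']),cv2.COLOR_RGB2BGR)
    if crop: x0,y0,x1,y1=crop; im=im[y0:y1,x0:x1]
    if scale!=1: im=cv2.resize(im,None,fx=scale,fy=scale,interpolation=cv2.INTER_CUBIC)
    cv2.imwrite(fn,im)
def foc(d): return d['image'].shape[0]/2/np.tan(np.radians(d['vfov'])/2)
def ray(d,u,v):
    T=np.linalg.inv(d['world_to_cam']); f=foc(d)
    r=T[:3,:3]@np.array([(u-d['cx'])/f,(v-d['cy'])/f,1.]); return T[:3,3],r
def atz(d,u,v,z):
    o,r=ray(d,u,v); return o+r*(z-o[2])/r[2]
def dep(d,u,v):
    o,r=ray(d,u,v); return o+r*d['range_z'][int(round(v)),int(round(u))]
def cloud(d):
    f=foc(d); z=d['range_z']; v,u=np.mgrid[:z.shape[0],:z.shape[1]]
    P=np.stack([(u-d['cx'])/f*z,(v-d['cy'])/f*z,z],-1); T=np.linalg.inv(d['world_to_cam'])
    W=P@T[:3,:3].T+T[:3,3]; W[z<=0]=np.nan; return W
def load(t): return pickle.load(open(f'pics/{t}.pkl','rb'))
def st():
    s=ctrl.read_state(); print({k:(np.round(v,3).tolist() if not isinstance(v,(int,float)) else round(v,3)) for k,v in s.items() if k in('clock','qpos','eef_pos','tool_rot','force','width')}); return s
E
python3 - <<'E'
from h import *
s=st(); 
a=grab('scene','scene0'); b=grab('top','top0')
im=np.hstack([cv2.resize(x['image'],(800,600)) for x in (a,)])
save(a,'pics/scene0.png',None,1.42); save(b,'pics/top0.png',None,1.42)
for d in(a,b): print(d['vfov'],d['cx'],d['cy'],np.linalg.inv(d['world_to_cam']).round(2).tolist())
E
```

```text
{'clock': 0.0, 'qpos': [1.088, 0.629, 0.038, 1.518, -0.027, 0.996, -0.02], 'eef_pos': [262.921, -593.757, 230.379], 'tool_rot': [-3.14, 0.0, 0.417], 'force': [-0.227, 0.586, -0.854], 'width': 85.381}
46.67424681366228 282.37276952016015 202.21421676070892 [[0.75, 0.57, -0.35, 984.91], [0.67, -0.64, 0.39, -600.04], [-0.0, -0.53, -0.85, 1310.58], [0.0, 0.0, 0.0, 1.0]]
47.897795921260304 282.91318530368244 214.00258911536676 [[-0.02, -0.98, 0.17, 226.86], [-1.0, 0.02, 0.01, -58.0], [-0.01, -0.17, -0.98, 1755.47], [0.0, 0.0, 0.0, 1.0]]
```

View pics/scene0.png

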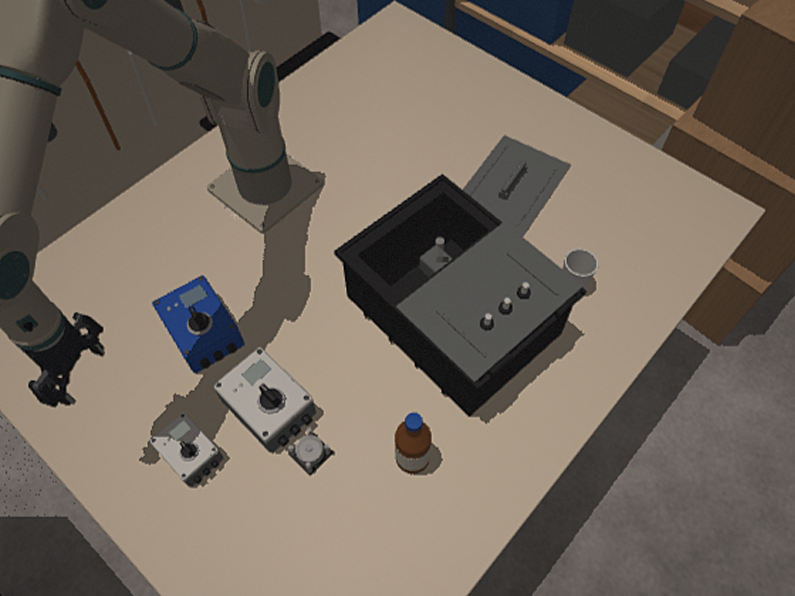

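View pics/top0.png

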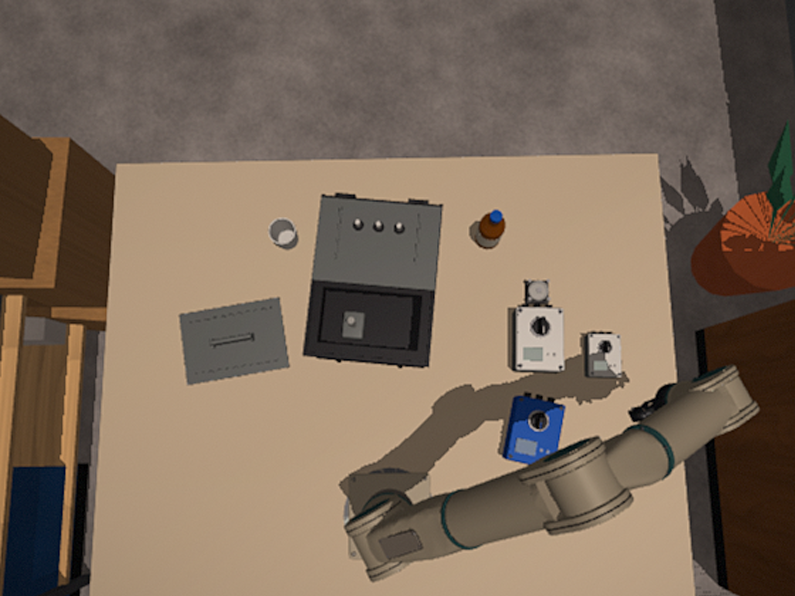

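The scene view shows the large white box with its switch at about (270,397) of the enlarged picture. The blue box at (200,318) and the small white one at (188,450) are look-alikes. The tank is in the centre, and the cover lies on its left with the fin at (515,180). In the top view the switch is at (541,325), the cover fin at (232,340), and the hatch at (370,320).

Run:
```python
from h import *
s=1.42
a,b=load('scene0'),load('top0')
Wa,Wb=cloud(a),cloud(b)
def tri(pa,pb):
    o1,r1=ray(a,pa[0]/s,pa[1]/s);o2,r2=ray(b,pb[0]/s,pb[1]/s)
    A=np.stack([r1,-r2],1);t=np.linalg.lstsq(A,o2-o1,rcond=None)[0]
    p,q=o1+r1*t[0],o2+r2*t[1];return ((p+q)/2).round(1),np.linalg.norm(p-q).round(1)
print('fin',tri((515,180),(232,340)),'switch',tri((268,392),(540,323)))
for n,W in(('scene',Wa),('top',Wb)):
    def sel(c,r,z0,z1): 
        m=(np.hypot(W[...,0]-c[0],W[...,1]-c[1])<r)&(W[...,2]>z0)&(W[...,2]<z1); return W[m]
    t0=atz(b,540/s,323/s,115)
    P=sel(t0,90,70,88); rc=cv2.minAreaRect(P[:,:2].astype(np.float32)); print(n,'boxtop',rc,np.median(P[:,2]))
    P=sel(t0,50,100,140); print('bar',len(P),np.percentile(P[:,2],[5,50,95]).round(1)); P=P[P[:,2]>np.percentile(P[:,2],95)-5];print(cv2.minAreaRect(P[:,:2].astype(np.float32)))
    c0=atz(b,232/s,340/s,30)
    P=sel(c0,180,1.5,9); print('cover',cv2.minAreaRect(P[:,:2].astype(np.float32)),np.median(P[:,2]))
    P=sel(c0,90,28,50); print('fin',len(P),cv2.minAreaRect(P[:,:2].astype(np.float32)),np.percentile(P[:,2],[5,50,95]).round(1))
    l0=atz(b,375/s,245/s,185)
    P=sel(l0,260,179,190); print('lid',cv2.minAreaRect(P[:,:2].astype(np.float32)),np.median(P[:,2]))
    P=sel(atz(b,372/s,280/s,175),270,160,190); print('tank',cv2.minAreaRect(P[:,:2].astype(np.float32)),np.percentile(P[:,2],[2,25,50,98]))
for k,p in dict(bottle=(490,245),beaker=(284,240),pump=(537,292),small=(604,347)).items(): print(k,dep(b,p[0]/s,p[1]/s).round())
```

```text
fin (array([448.7, 412.3,   7.2]), np.float64(6.0)) switch (array([ 460.2, -382.3,  112.5]), np.float64(7.7))
scene boxtop ((443.81085205078125, -387.58062744140625), (119.45214080810547, 143.58251953125), 86.93111419677734) 79.70885788867781
bar 93 [105.4 122.2 127. ]
((462.1331481933594, -388.65692138671875), (11.310916900634766, 37.5275993347168), 87.68730163574219)
cover ((444.56646728515625, 438.629150390625), (284.2133483886719, 356.7856140136719), 87.33733367919922) 3.6541526980474828
fin 100 ((451.11236572265625, 400.7861328125), (13.722064971923828, 110.64226531982422), 9.454813957214355) [29.3 35.  40.6]
lid ((610.0452880859375, 19.640975952148438), (301.32147216796875, 335.4235534667969), 83.80447387695312) 184.10166752968075
tank ((574.3760986328125, 24.390487670898438), (304.01483154296875, 407.5322265625), 83.84590148925781) [164.73096964 175.61840426 182.78611106 188.51862755]
top boxtop ((439.2806396484375, -382.4426574707031), (120.80681610107422, 134.28643798828125), 88.49150848388672) 79.03031220044909
bar 57 [101.9 120.  127.5]
((455.16741943359375, -380.86248779296875), (10.597152709960938, 35.60980224609375), 87.32030487060547)
cover ((443.40283203125, 405.87353515625), (357.8761291503906, 355.31231689453125), 33.46503448486328) 4.29306218546003
fin 107 ((443.3446960449219, 408.6463317871094), (15.6110258102417, 111.22232055664062), 9.59682559967041) [29.  36.3 42.6]
lid ((603.5742797851562, 24.9422607421875), (298.87060546875, 340.1674499511719), 83.88046264648438) 184.2203844063165
tank ((571.2982177734375, 29.418701171875), (301.2122497558594, 405.8658142089844), 83.83456420898438) [163.89509079 174.86125996 181.8588893  189.35484832]
bottle [ 681. -272.   46.]
beaker [718. 279.  -2.]
pump [ 555. -390.   36.]
small [ 404. -544.   72.]
```

```bash
cat >> h.py <<'E'
def goal(p,yaw,tilt=0):
    "tool-frame move from the measured pose to TCP p, tool x at yaw, then turned by tilt about tool x"
    s=ctrl.read_state(); C=R.from_euler('xyz',s['tool_rot'])
    G=R.from_euler('xyz',[np.pi,0,yaw])*R.from_rotvec([tilt,0,0])
    d=C.inv().apply(np.array(p)-s['eef_pos'])/10
    print('shift cm',d.round(2),'rotvec',(C.inv()*G).as_rotvec().round(3))
E
python3 - <<'E'
from h import *
goal((420,-385,240),-0.04)
E
```

```text
shift cm [ 22.82 -12.74  -0.93] rotvec [-0.002  0.     0.457]
```

>>> step_arm(commands=[22.8, -12.7, -0.9, 0, 0, 0.457, 1, 22.8, -12.7, -0.9, 0, 0, 0.457, 1, 22.8, -12.7, -0.9, 0, 0, 0.457, 1, 22.8, -12.7, -0.9, 0, 0, 0.457, 1, 22.8, -12.7, -0.9, 0, 0, 0.457, 1, 22.8, -12.7, -0.9, 0, 0, 0.457, 1, 22.8, -12.7, -0.9, 0, 0, 0.457, 1, 22.8, -12.7, -0.9, 0, 0, 0.457, 1, 22.8, -12.7, -0.9, 0, 0, 0.457, 1, 22.8, -12.7, -0.9, 0, 0, 0.457, 1])

```text
clock: 1.1
eef_pos: [418.7, -387.7, 240.2]
tool_rot: [3.141, 0.001, -0.044]
force: [-0.0, -0.1, -0.0]
width: 85.2
gripper_force: 0.0
```

Run:
```python
from h import *
st(); d=grab('wrist','w1'); save(d,'pics/w1.png',None,1.42); T=np.linalg.inv(d['world_to_cam']);print(T.round(3).tolist(),d['vfov'],d['cx'],d['cy'])
W=cloud(d);P=W[(W[...,2]>119)&(W[...,2]<135)&(np.hypot(W[...,0]-459,W[...,1]+385)<40)];print(len(P))
if len(P):print(cv2.minAreaRect(P[:,:2].astype(np.float32)),np.median(P[:,2]),P.mean(0))
```

```text
{'clock': 1.1, 'qpos': [0.588, 0.508, 0.165, 1.737, -0.101, 0.905, -0.819], 'eef_pos': [418.724, -387.672, 240.21], 'tool_rot': [3.141, 0.001, -0.044], 'force': [-0.02, -0.083, -0.036], 'width': 85.247}
[[-0.042, -0.963, -0.267, 486.161], [-0.999, 0.041, 0.011, -390.509], [0.001, 0.268, -0.964, 382.446], [0.0, 0.0, 0.0, 1.0]] 65.67712167119991 279.43579255098194 208.04341193672457
788
((459.13739013671875, -385.89154052734375), (11.3268404006958, 41.965328216552734), 87.66615295410156) 123.99126425238484 [ 459.72807244 -386.0694879   123.82932963]
```

View pics/w1.png

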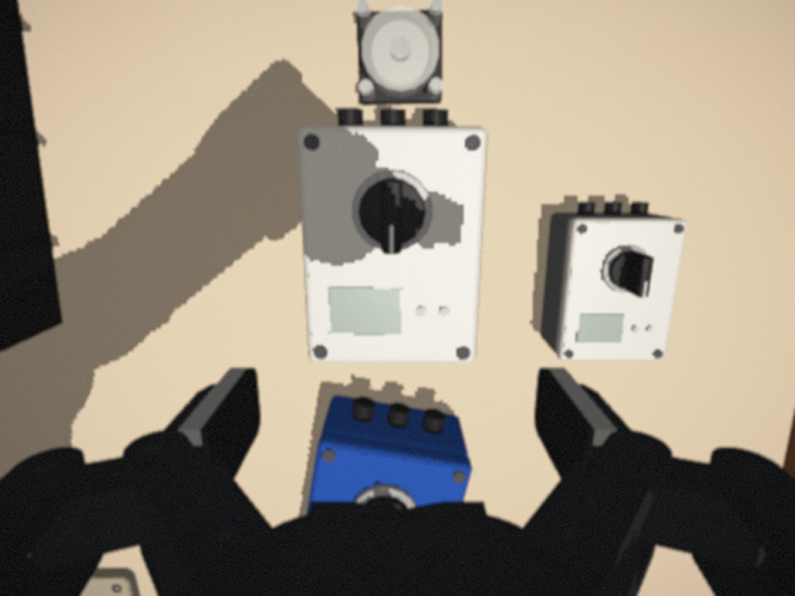

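The wrist view shows the switch at (392,213) on the large white box, with the bar pointing along the picture's vertical. The pump head is above it at (400,50). The bar's centre is (459,-386), its top is at z = 124 mm and its yaw is -0.041.

Run:
```python
from h import *
goal((459.2,-386,98),-0.041)
```

```text
shift cm [ 4.02 -0.31 14.22] rotvec [ 0.     0.    -0.002]
```

>>> step_arm(commands=[4.0, -0.3, 5, 0, 0, 0, 1, 4.0, -0.3, 8, 0, 0, 0, 1, 4.0, -0.3, 11, 0, 0, 0, 1, 4.0, -0.3, 13, 0, 0, 0, 1, 4.0, -0.3, 14.2, 0, 0, 0, 1, 4.0, -0.3, 14.2, 0, 0, 0, 1, 4.0, -0.3, 14.2, 0, 0, 0, 0, 4.0, -0.3, 14.2, 0, 0, 0, 0, 4.0, -0.3, 14.2, 0, 0, 0, 0, 4.0, -0.3, 14.2, 0, 0, 0, 0])

```text
clock: 2.15
eef_pos: [460.8, -384.9, 99.2]
tool_rot: [3.141, -0.001, -0.04]
force: [0.6, 0.1, 0.5]
width: 28.2
gripper_force: 0.0
```

>>> step_arm(commands=[0, 0, 0, 0, 0, 0, 0, 0, 0, 0, 0, 0, 0, 0, 0, 0, 0, 0, 0, 0, 0, 0, 0, 0, 0, 0, 0, 0])

```text
clock: 2.55
eef_pos: [460.6, -386.1, 99.2]
tool_rot: [3.139, -0.002, -0.041]
force: [-0.7, -3.9, 5.3]
width: 11.0
gripper_force: 62.0
```

>>> step_arm(commands=[-0.1, 0, 0, 0, 0, 0.14, 0, -0.1, 0, 0, 0, 0, 0.28, 0, -0.1, 0, 0, 0, 0, 0.42, 0, -0.1, 0, 0, 0, 0, 0.56, 0, -0.1, 0, 0, 0, 0, 0.7, 0, -0.1, 0, 0, 0, 0, 0.84, 0, -0.1, 0, 0, 0, 0, 0.95, 0, -0.1, 0, 0, 0, 0, 1.03, 0, -0.1, 0, 0, 0, 0, 1.08, 0, -0.1, 0, 0, 0, 0, 1.08, 0])

```text
clock: 3.55
eef_pos: [460.2, -386.9, 99.2]
tool_rot: [3.141, -0.005, -1.118]
force: [-0.1, -5.6, 4.7]
width: 11.2
gripper_force: 63.0
```

Run:
```python
from h import *
s=st();print(s['torque'])
```

```text
{'clock': 3.55, 'qpos': [0.391, 0.767, 0.426, 1.784, -0.465, 0.686, -1.613], 'eef_pos': [460.171, -386.921, 99.193], 'tool_rot': [3.141, -0.005, -1.118], 'force': [-0.072, -5.579, 4.663], 'width': 11.165}
[-1.05813518 -0.04360429  0.82882123]
```

>>> step_arm(commands=[0, 0, 0, 0, 0, 0.02, 0, 0, 0, 0, 0, 0, 0.02, 0, 0, 0, 0, 0, 0, 0.02, 0, 0, 0, 0, 0, 0, 0.02, 0, 0, 0, 0, 0, 0, 0, 1, 0, 0, 0, 0, 0, 0, 1, 0, 0, 0, 0, 0, 0, 1, 0, 0, 0, 0, 0, 0, 1, 0, 0, 0, 0, 0, 0, 1, 0, 0, 0, 0, 0, 0, 1])

```text
clock: 4.55
eef_pos: [459.4, -384.0, 98.1]
tool_rot: [-3.141, 0.001, -1.12]
force: [-0.2, 0.7, 0.4]
width: 85.5
gripper_force: 0.0
```

>>> step_arm(commands=[0, 0, 0, 0, 0, 0, 1, 0, 0, -3, 0, 0, 0, 1, 0, 0, -7, 0, 0, 0, 1, 0, 0, -12, 0, 0, 0, 1, 0, 0, -14, 0, 0, 0, 1, 0, 0, -14, 0, 0, 0, 1, 0, 0, -14, 0, 0, 0, 1])

```text
clock: 5.25
eef_pos: [459.3, -384.1, 238.3]
tool_rot: [-3.141, 0.0, -1.12]
force: [0.9, -0.2, 0.4]
width: 85.1
gripper_force: 0.0
```

Run:
```python
from h import *
st(); d=grab('wrist','w2')
W=cloud(d);P=W[(W[...,2]>119)&(W[...,2]<135)&(np.hypot(W[...,0]-459,W[...,1]+385)<40)];print(len(P),cv2.minAreaRect(P[:,:2].astype(np.float32)),np.median(P[:,2]))
goal((446,404,400),0.16+np.pi/2); goal((446,404,400),0.16-np.pi/2)
```

```text
{'clock': 5.25, 'qpos': [0.321, 0.597, 0.535, 1.669, -0.355, 0.974, -1.709], 'eef_pos': [459.309, -384.089, 238.269], 'tool_rot': [-3.141, 0.0, -1.12], 'force': [0.898, -0.189, 0.41], 'width': 85.122}
734 ((458.96978759765625, -386.0826416015625), (12.53099536895752, 42.0277214050293), 87.58382415771484) 123.89295976768997
shift cm [-71.49 -33.14 -16.14] rotvec [-3.000e-03  1.000e-03 -2.851e+00]
shift cm [-71.49 -33.14 -16.14] rotvec [0.001 0.002 0.291]
```

>>> step_arm(commands=[-3.6, -1.7, -3, 0, 0, -0.14, 1, -7.2, -3.4, -5, 0, 0, -0.28, 1, -10.8, -5.1, -6, 0, 0, -0.42, 1, -14.4, -6.8, -7, 0, 0, -0.56, 1, -18, -8.5, -7, 0, 0, -0.7, 1, -21.6, -10.2, -7, 0, 0, -0.84, 1, -25.2, -11.9, -7, 0, 0, -0.98, 1, -28.8, -13.6, -7, 0, 0, -1.12, 1, -32.4, -15.3, -7, 0, 0, -1.26, 1, -36, -17, -7, 0, 0, -1.4, 1])

```text
clock: 6.3
eef_pos: [454.4, 15.3, 306.9]
tool_rot: [-3.141, 0.003, 0.286]
force: [1.0, -0.5, 0.7]
width: 85.5
gripper_force: 0.0
```

Run:
```python
from h import *
st(); goal((446,404,300),0.166+np.pi/2)
```

```text
{'clock': 6.3, 'qpos': [-0.223, 0.259, 0.163, 1.93, -0.051, 0.959, -1.321], 'eef_pos': [454.405, 15.306, 306.944], 'tool_rot': [-3.141, 0.003, 0.286], 'force': [0.98, -0.47, 0.679], 'width': 85.485}
shift cm [ 10.15 -37.53   0.69] rotvec [-0.003  0.002 -1.451]
```

Run:
```python
from h import *
d=grab('wrist','w3'); save(d,'pics/w3.png',None,1.42)
```

>>> step_arm(commands=[1, -3.8, 0.1, 0, 0, -0.14, 1, 2, -7.6, 0.2, 0, 0, -0.28, 1, 3, -11.4, 0.3, 0, 0, -0.42, 1, 4, -15.2, 0.4, 0, 0, -0.56, 1, 5, -19, 0.5, 0, 0, -0.7, 1, 6, -22.8, 0.5, 0, 0, -0.84, 1, 7, -26.6, 0.6, 0, 0, -0.98, 1, 8, -30.4, 0.7, 0, 0, -1.12, 1, 9, -34.2, 0.7, 0, 0, -1.26, 1, 10.1, -37.5, 0.7, 0, 0, -1.4, 1])

```text
clock: 7.35
eef_pos: [447.8, 403.5, 299.3]
tool_rot: [-3.138, 0.001, 1.686]
force: [0.7, -1.0, -0.2]
width: 85.4
gripper_force: 0.0
```

View pics/w3.png

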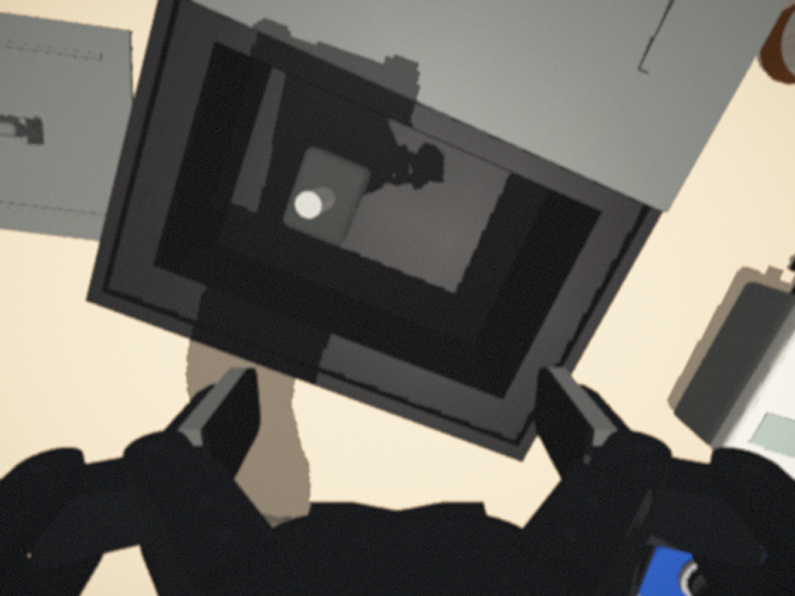

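Run:
```python
from h import *
st(); d=grab('wrist','w4'); save(d,'pics/w4.png',None,1.42)
W=cloud(d)
P=W[(W[...,2]>28)&(W[...,2]<60)&(np.hypot(W[...,0]-446,W[...,1]-404)<90)];r=cv2.minAreaRect(P[:,:2].astype(np.float32));print(len(P),r,np.percentile(P[:,2],[5,50,95]))
```

```text
{'clock': 7.35, 'qpos': [-0.616, 0.505, -0.258, 1.558, 0.137, 1.1, -0.791], 'eef_pos': [447.787, 403.459, 299.35], 'tool_rot': [-3.138, 0.001, 1.686], 'force': [0.652, -0.973, -0.204], 'width': 85.381}
814 ((448.5116882324219, 405.7022399902344), (11.978071212768555, 109.3603515625), 9.197392463684082) [34.33921824 37.21920181 38.74949314]
```

View pics/w4.png

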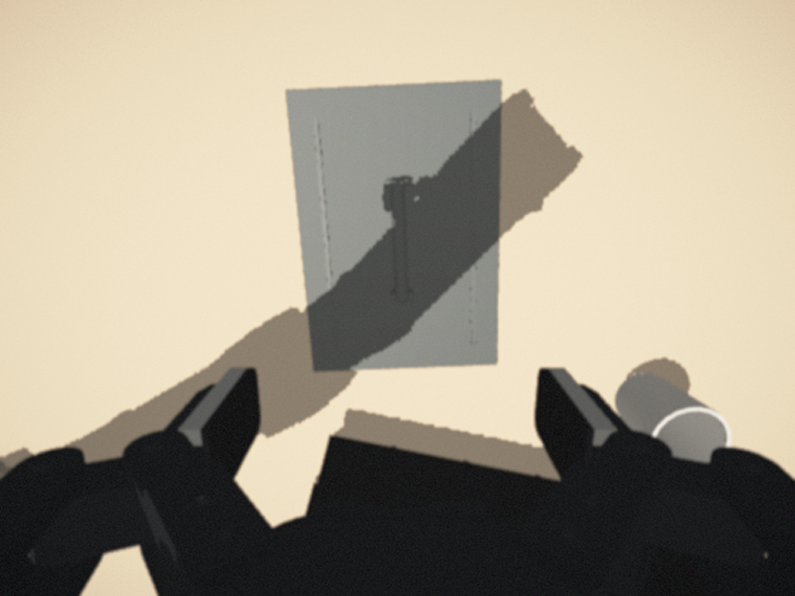

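The tank view shows the hole's corners at about (215,43), (155,262), (503,397) and (600,212). The outer front corners are at (90,300) and (522,460), and the lid's front right corner is at (667,211). The cover view shows the fin standing from (400,180) to (402,298), and the measured fin centre is (448.5,405.7).

Run:
```python
from h import *
s=1.42
d=load('w3'); W=cloud(d)
def fit(mod,w):
    mod,w=np.array(mod,float),np.array(w)[:,:2]; mc,wc=mod.mean(0),w.mean(0)
    U,S,V=np.linalg.svd((mod-mc).T@(w-wc)); Rm=(U@V).T; t=wc-Rm@mc
    print('seat',t.round(1),'yaw',np.arctan2(Rm[1,0],Rm[0,0]).round(4),'res',np.abs(w-(mod@Rm.T+t)).round(1).tolist())
px=[(155,262),(503,397),(600,212),(215,43)]
fit([(-77,120),(-77,-120),(58,-120),(58,120)],[atz(d,u/s,v/s,170) for u,v in px])
print('lidcorner',atz(d,667/s,211/s,184).round(1),'outer',[atz(d,u/s,v/s,177).round(1) for u,v in((90,300),(522,460))])
from numpy import nanpercentile
P=W[np.isfinite(W[...,2])]
for lo,hi in((160,174.5),(175.5,182),(182.5,190)):
    Q=P[(P[:,2]>lo)&(P[:,2]<hi)]; print(lo,hi,len(Q),np.median(Q[:,2]))
# rim points 160-182 in view: outer edges
b,a=load('top0'),load('scene0')
for e in(a,b):
    We=cloud(e);Q=We[(We[...,2]>179)&(We[...,2]<190)&(We[...,0]>400)&(We[...,0]<850)&(np.abs(We[...,1])<250)]
    c=-0.107; X=(Q[:,:2]-[573,27])@np.array([[np.cos(c),-np.sin(c)],[np.sin(c),np.cos(c)]]); print('lid x,y range in tank frame',np.percentile(X,[0.5,99.5],axis=0).round(1).tolist())
goal((448.5,405.5,120),1.732);goal((448.5,405.5,8),1.732)
```

```text
seat [484.8  35. ] yaw -0.1059 res [[1.9, 1.4], [1.4, 0.6], [1.4, 1.2], [1.9, 0.5]]
lidcorner [ 539.2 -119.2  184. ] outer [array([390.2, 192.7, 177. ]), array([ 359.1, -101.4,  177. ])]
160 174.5 26013 169.77576210614166
175.5 182 7146 176.78471601388094
182.5 190 31717 184.79513559027959
lid x,y range in tank frame [[-17.0, -150.6], [203.2, 144.1]]
lid x,y range in tank frame [[-123.1, -145.5], [194.3, 148.9]]
shift cm [-0.61  0.19 17.91] rotvec [-0.003 -0.006 -0.035]
shift cm [-0.67  0.22 29.11] rotvec [-0.003 -0.006 -0.035]
```

>>> step_arm(commands=[-0.6, 0.2, 5, -0.003, -0.006, -0.035, 1, -0.6, 0.2, 10, -0.003, -0.006, -0.035, 1, -0.6, 0.2, 14, -0.003, -0.006, -0.035, 1, -0.6, 0.2, 18, -0.003, -0.006, -0.035, 1, -0.6, 0.2, 22, -0.003, -0.006, -0.035, 1, -0.6, 0.2, 25, -0.003, -0.006, -0.035, 1, -0.6, 0.2, 27, -0.003, -0.006, -0.035, 1, -0.6, 0.2, 28, -0.003, -0.006, -0.035, 1, -0.6, 0.2, 28, -0.003, -0.006, -0.035, 1, -0.6, 0.2, 28, -0.003, -0.006, -0.035, 1])

```text
clock: 8.4
eef_pos: [451.9, 396.2, 21.6]
tool_rot: [3.139, 0.006, 1.714]
force: [0.1, -0.0, -0.4]
width: 85.9
gripper_force: 0.0
```

Run:
```python
from h import *
st();goal((448.5,405.5,8),1.732)
```

```text
{'clock': 8.4, 'qpos': [-0.666, 0.849, -0.168, 1.796, 0.268, 0.52, -0.868], 'eef_pos': [451.913, 396.238, 21.569], 'tool_rot': [3.139, 0.006, 1.714], 'force': [0.087, -0.021, -0.386], 'width': 85.855}
shift cm [ 0.97 -0.21  1.35] rotvec [ 0.003  0.006 -0.018]
```

>>> step_arm(commands=[0.9, -0.2, 0.6, 0.003, 0.006, -0.018, 1, 0.9, -0.2, 1.3, 0.003, 0.006, -0.018, 1, 0.9, -0.2, 1.3, 0.003, 0.006, -0.018, 1, 0.9, -0.2, 1.3, 0.003, 0.006, -0.018, 1, 0.9, -0.2, 1.3, 0.003, 0.006, -0.018, 1])

```text
clock: 8.9
eef_pos: [448.7, 404.7, 8.5]
tool_rot: [3.141, 0.0, 1.733]
force: [-0.0, 0.2, -0.4]
width: 85.5
gripper_force: 0.0
```

Run:
```python
from h import *
st();goal((448.5,405.5,8),1.732)
```

```text
{'clock': 8.9, 'qpos': [-0.675, 0.873, -0.171, 1.789, 0.274, 0.502, -0.865], 'eef_pos': [448.677, 404.665, 8.45], 'tool_rot': [3.141, 0.0, 1.733], 'force': [-0.031, 0.17, -0.409], 'width': 85.503}
shift cm [ 0.09 -0.    0.05] rotvec [0.    0.    0.001]
```

>>> step_arm(commands=[0, 0, 0, 0, 0, 0, 0, 0, 0, 0, 0, 0, 0, 0, 0, 0, 0, 0, 0, 0, 0, 0, 0, 0, 0, 0, 0, 0, 0, 0, 0, 0, 0, 0, 0, 0, 0, 0, 0, 0, 0, 0, 0, 0, 0, 0, 0, 0, 0, 0, 0, 0, 0, 0, 0, 0, 0, 0, 0, 0, 0, 0, 0])

```text
clock: 9.8
eef_pos: [448.7, 404.8, 8.5]
tool_rot: [3.141, -0.0, 1.733]
force: [-0.4, -0.3, 2.8]
width: 11.2
gripper_force: 59.4
```

>>> step_arm(commands=[0, 0, -1, 0, 0, 0, 0, 0, 0, -3, 0, 0, 0, 0, 0, 0, -5, 0, 0, 0, 0, 0, 0, -8, 0, 0, 0, 0, 0, 0, -11, 0, 0, 0, 0, 0, 0, -14, 0, 0, 0, 0, 0, 0, -18, 0, 0, 0, 0, 0, 0, -21, 0, 0, 0, 0, 0, 0, -23, 0, 0, 0, 0, 0, 0, -24, 0, 0, 0, 0])

```text
clock: 10.8
eef_pos: [448.8, 405.0, 250.5]
tool_rot: [3.14, -0.001, 1.733]
force: [0.2, 0.4, -2.9]
width: 11.3
gripper_force: 58.8
```

Run:
```python
from h import *
st()
c,s_=np.cos(-.106),np.sin(-.106)
seat=np.array([484.8,35.]);Rt=np.array([[c,-s_],[s_,c]])
p=seat+Rt@[-45,0]; print(p)
goal((*p,260),-.106+np.pi/2)
```

```text
{'clock': 10.8, 'qpos': [-0.611, 0.551, -0.269, 1.624, 0.168, 0.987, -0.773], 'eef_pos': [448.81, 405.036, 250.52], 'tool_rot': [3.14, -0.001, 1.733], 'force': [0.248, 0.367, -2.87], 'width': 11.31}
[440.05257337  39.7610724 ]
shift cm [-35.91  -6.75  -1.01] rotvec [ 0.002 -0.002  0.268]
```

```bash
cat >> h.py <<'E'
seat=np.array([484.8,35.]);TY=-.106
Rt=np.array([[np.cos(TY),-np.sin(TY)],[np.sin(TY),np.cos(TY)]])
def sgoal(x,y,z,tilt):
    s=ctrl.read_state(); print('in seat',(Rt.T@(np.array(s['eef_pos'][:2])-seat)).round(2),s['eef_pos'][2].round(2),'F',(Rt.T@s['force'][:2]).round(1),s['force'][2].round(1),'tilt',(R.from_euler('xyz',[np.pi,0,TY+np.pi/2]).inv()*R.from_euler('xyz',s['tool_rot'])).as_rotvec().round(4))
    goal((*(seat+Rt@[x,y]),z),TY+np.pi/2,tilt)
E
python3 - <<'E'
from h import *
sgoal(-30,-1,235,0.08)
E
```

```text
in seat [-74.94 364.15] 250.52 F [0.2 0.4] -2.9 tilt [-0.0018  0.0016 -0.268 ]
shift cm [-36.4   -5.34   1.49] rotvec [0.081 0.009 0.268]
```

>>> step_arm(commands=[-1.5, -0.2, 0, 0, 0, 0.01, 0, -4.5, -0.6, 0, 0, 0, 0.03, 0, -8.5, -1.2, 0, 0, 0, 0.06, 0, -13, -1.9, 0, 0, 0, 0.1, 0, -17.5, -2.6, 0, 0, 0, 0.13, 0, -22, -3.2, 0.2, 0.01, 0, 0.16, 0, -26.5, -3.9, 0.5, 0.03, 0, 0.2, 0, -30.5, -4.5, 0.9, 0.05, 0, 0.23, 0, -34, -5, 1.2, 0.07, 0.009, 0.26, 0, -36.4, -5.3, 1.5, 0.081, 0.009, 0.268, 0])

```text
clock: 11.8
eef_pos: [452.9, 32.3, 231.8]
tool_rot: [-3.056, 0.005, 1.459]
force: [0.3, -0.3, -2.2]
width: 11.1
gripper_force: 58.7
```

>>> step_arm(commands=[0, 0, 0, 0, 0, 0, 0, 0, 0, 0, 0, 0, 0, 0])

```text
clock: 12.0
eef_pos: [453.5, 35.9, 232.2]
tool_rot: [-3.057, 0.003, 1.462]
force: [0.2, 1.0, -2.5]
width: 11.1
gripper_force: 58.6
```

Run:
```python
from h import *
d=grab('wrist','w5'); save(d,'pics/w5.png',None,1.42)
e=grab('scene','s5'); save(e,'pics/s5.png',(200,100,440,280),3.3)
sgoal(-30,-1,196,0.08)
W=cloud(d); Q=W[...,:2]; T=R.from_euler('xyz',ctrl.read_state()['tool_rot']); 
# lid plane pts
m=(W[...,2]>182)&(W[...,2]<188); X=(W[m][:,:2]-seat)@Rt; print(len(X),np.percentile(X,[.5,50,99.5],axis=0).round(1).tolist(), np.median(W[m][:,2]))
```

```text
in seat [-30.81  -0.63] 232.77 F [ 1. -0.] -1.6 tilt [ 0.0828 -0.0018 -0.0009]
shift cm [-0.03  0.38  3.66] rotvec [-0.003  0.002  0.001]
26172 [[81.0, -93.4], [101.1, 11.8], [142.6, 118.8]] 184.78293731457234
```

View pics/w5.png

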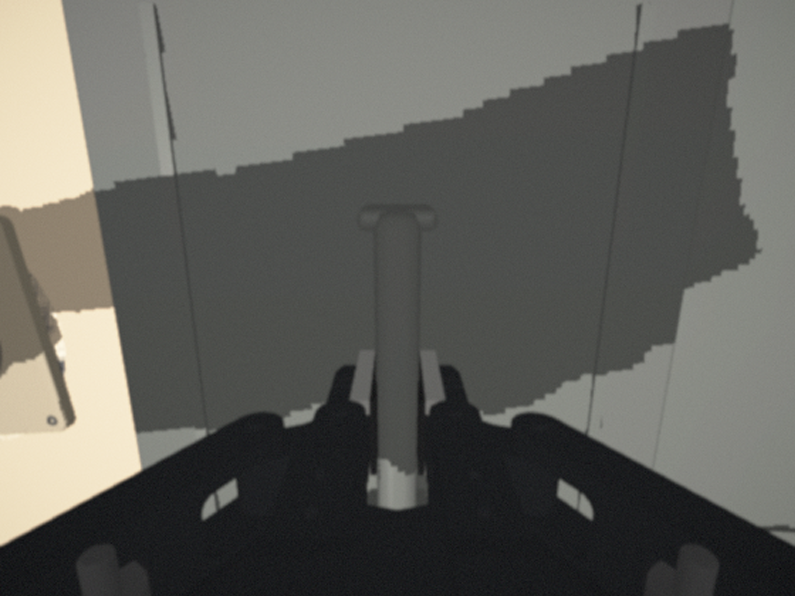

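View pics/s5.png

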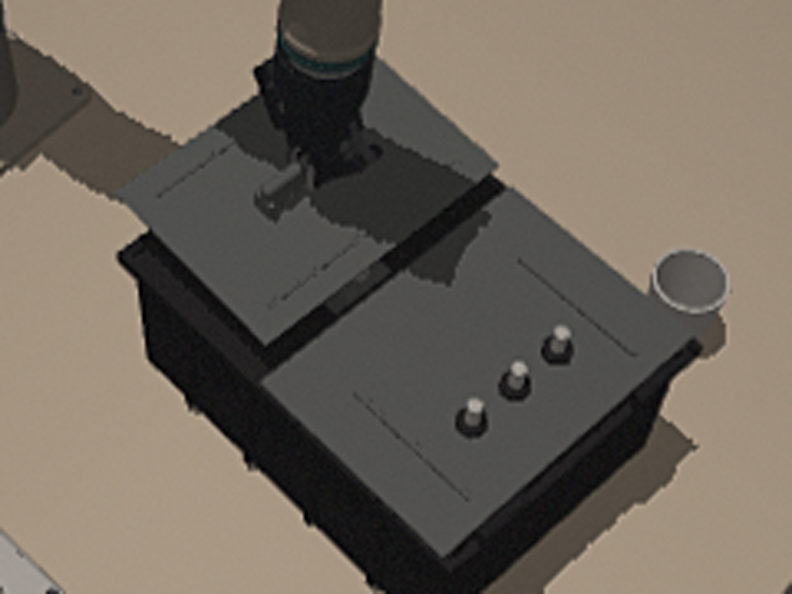

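The wrist view shows the fin held straight between the pads at (398,390), with the lid at the right. The scene view shows the cover above the hatch, its far edge lying in front of the lid edge at about (385,270).

Run:
```python
from h import *
d=load('w5'); W=cloud(d)
X=(W[...,:2]-seat)@Rt; Z=W[...,2]
m=(Z>205)&(Z<245)&(X[...,1]>30)&(X[...,0]<70)&(X[...,0]>-60)&(X[...,1]<130)
x,z=X[m],Z[m]
for i in range(4):
    A=np.c_[x,np.ones(len(x))]; k=np.linalg.lstsq(A,z,rcond=None)[0]; r=z-A@k; g=np.abs(r)<3; x,z=x[g],z[g]
print(k,len(x),'x range',np.percentile(x[:,0],[0,1,99,100]),'y',np.percentile(x[:,1],[1,99,100]),'top z at far edge',np.array([64,0,1])@k)
m2=np.abs(Z-(X@k[:2]+k[2]))<3; q=X[m2]; print(np.percentile(q,[0.2,99.8],axis=0))
sgoal(-30,-1,194,0.08)
```

```text
[-8.29030964e-02 -2.89113630e-03  2.24975306e+02] 54134 x range [-59.99991006 -58.81202649  61.33935968  63.46141818] y [ 31.08826868 109.86513889 110.92663465] top z at far edge 219.6695077474828
[[-125.4678517   -55.64939947]
 [  62.29068773  110.35549868]]
in seat [-30.81  -0.63] 232.77 F [ 1. -0.] -1.6 tilt [ 0.0828 -0.0018 -0.0009]
shift cm [-0.03  0.4   3.86] rotvec [-0.003  0.002  0.001]
```

>>> step_arm(commands=[0, 0.1, 0.5, 0, 0, 0, 0, 0, 0.1, 1.2, 0, 0, 0, 0, 0, 0.1, 2, 0, 0, 0, 0, 0, 0.1, 2.8, 0, 0, 0, 0, 0, 0.1, 3.4, 0, 0, 0, 0, 0, 0.1, 3.8, 0, 0, 0, 0, 0, 0.1, 3.8, 0, 0, 0, 0, 0, 0.1, 3.8, 0, 0, 0, 0])

```text
clock: 12.9
eef_pos: [453.0, 37.1, 195.4]
tool_rot: [-3.06, 0.002, 1.465]
force: [-0.1, 0.2, -2.6]
width: 11.3
gripper_force: 58.7
```

Run:
```python
from h import *
sgoal(-30,-1,188,0.08)
```

```text
in seat [-31.81  -1.26] 195.38 F [-0.1  0.1] -2.6 tilt [ 0.0812 -0.002   0.0002]
shift cm [0.03 0.24 0.72] rotvec [-0.001  0.002 -0.   ]
```

>>> step_arm(commands=[0, 0.2, 0.3, 0, 0, 0, 0, 0, 0.2, 0.6, 0, 0, 0, 0, 0, 0.2, 0.7, 0, 0, 0, 0, 0, 0.2, 0.7, 0, 0, 0, 0, 0, 0.2, 0.7, 0, 0, 0, 0])

```text
clock: 13.4
eef_pos: [454.3, 37.0, 188.2]
tool_rot: [-3.06, 0.002, 1.465]
force: [-1.1, 0.0, -3.4]
width: 11.0
gripper_force: 58.7
```

>>> step_arm(commands=[0, 0, 0.1, 0, 0, 0, 0, 0, 0, 0.1, 0, 0, 0, 0, 0, 0, 0.1, 0, 0, 0, 0])

```text
clock: 13.7
eef_pos: [454.2, 37.0, 187.2]
tool_rot: [-3.06, 0.002, 1.465]
force: [1.1, 0.3, -1.5]
width: 11.0
gripper_force: 58.7
```

>>> step_arm(commands=[0, 0, 0.1, 0, 0, 0, 0, 0, 0, 0.1, 0, 0, 0, 0, 0, 0, 0.1, 0, 0, 0, 0])

```text
clock: 14.0
eef_pos: [454.2, 37.0, 186.2]
tool_rot: [-3.06, 0.002, 1.465]
force: [-0.5, 0.1, -2.9]
width: 11.0
gripper_force: 58.8
```

>>> step_arm(commands=[0, 0, 0.1, 0, 0, 0, 0, 0, 0, 0.1, 0, 0, 0, 0, 0, 0, 0.1, 0, 0, 0, 0])

```text
clock: 14.3
eef_pos: [454.1, 37.0, 185.5]
tool_rot: [-3.061, 0.002, 1.465]
force: [-2.0, -1.4, 2.5]
width: 11.3
gripper_force: 59.4
```

>>> step_arm(commands=[0, 0, 0.1, 0, 0, 0, 0, 0, 0, 0.1, 0, 0, 0, 0, 0, 0, 0.1, 0, 0, 0, 0])

```text
clock: 14.6
eef_pos: [453.9, 37.0, 184.9]
tool_rot: [-3.061, 0.002, 1.465]
force: [-4.2, -0.5, 8.7]
width: 11.6
gripper_force: 60.3
```

Run:
```python
from h import *
sgoal(-30,-1,188,0.08)
```

```text
in seat [-30.9   -1.28] 184.92 F [-4.2 -1. ] 8.7 tilt [ 0.0808 -0.002   0.0001]
shift cm [ 0.03  0.06 -0.31] rotvec [-0.001  0.002 -0.   ]
```

Run:
```python
from h import *
sgoal(-31,-1,187.8,0.08);sgoal(-15,-1,187.6,0.08);sgoal(1,-1,187.6,0.08)
```

```text
in seat [-30.9   -1.28] 184.92 F [-4.2 -1. ] 8.7 tilt [ 0.0808 -0.002   0.0001]
shift cm [ 0.03 -0.03 -0.29] rotvec [-0.001  0.002 -0.   ]
in seat [-30.9   -1.28] 184.92 F [-4.2 -1. ] 8.7 tilt [ 0.0808 -0.002   0.0001]
shift cm [ 0.03  1.56 -0.4 ] rotvec [-0.001  0.002 -0.   ]
in seat [-30.9   -1.28] 184.92 F [-4.2 -1. ] 8.7 tilt [ 0.0808 -0.002   0.0001]
shift cm [ 0.03  3.16 -0.53] rotvec [-0.001  0.002 -0.   ]
```

>>> step_arm(commands=[0, 0, -0.3, 0, 0, 0, 0, 0, 0, -0.3, 0, 0, 0, 0, 0, 0.4, -0.33, 0, 0, 0, 0, 0, 0.8, -0.36, 0, 0, 0, 0, 0, 1.2, -0.39, 0, 0, 0, 0, 0, 1.6, -0.42, 0, 0, 0, 0, 0, 1.6, -0.42, 0, 0, 0, 0, 0, 1.6, -0.42, 0, 0, 0, 0])

```text
clock: 15.4
eef_pos: [470.1, 35.2, 186.9]
tool_rot: [-3.06, 0.002, 1.465]
force: [0.2, -0.7, -2.3]
width: 11.1
gripper_force: 58.7
```

Run:
```python
from h import *
sgoal(1,-1,187.2,0.08)
```

```text
in seat [-14.66  -1.33] 186.95 F [ 0.3 -0.6] -2.3 tilt [ 0.0818 -0.002   0.0003]
shift cm [ 0.03  1.56 -0.15] rotvec [-0.002  0.002 -0.   ]
```

>>> step_arm(commands=[0, 0.3, -0.03, 0, 0, 0, 0, 0, 0.6, -0.05, 0, 0, 0, 0, 0, 0.9, -0.08, 0, 0, 0, 0, 0, 1.2, -0.1, 0, 0, 0, 0, 0, 1.5, -0.13, 0, 0, 0, 0, 0, 1.5, -0.13, 0, 0, 0, 0, 0, 1.5, -0.13, 0, 0, 0, 0])

```text
clock: 16.1
eef_pos: [485.1, 33.7, 187.1]
tool_rot: [-3.06, 0.002, 1.465]
force: [-0.2, -0.8, -2.6]
width: 10.9
gripper_force: 58.7
```

Run:
```python
from h import *
sgoal(1,-1,187.2,0.08)
for t in (0.05,0.02,0.0):
    # keep far edge at x=95.5, z=171
    n=np.array([np.sin(t),np.cos(t)]);e=np.array([np.cos(t),-np.sin(t)]); p=np.array([95.5,170.8])-95*e+8*n; print(t,p); sgoal(p[0],-1,p[1],t)
```

```text
in seat [ 0.43 -1.3 ] 187.15 F [-0.1 -0.8] -2.6 tilt [ 0.0815 -0.002   0.0002]
shift cm [ 0.03  0.06 -0.01] rotvec [-0.002  0.002 -0.   ]
0.05 [  1.01855862 183.53802316]
in seat [ 0.43 -1.3 ] 187.15 F [-0.1 -0.8] -2.6 tilt [ 0.0815 -0.002   0.0002]
shift cm [0.03 0.09 0.35] rotvec [-0.032  0.002 -0.   ]
0.02 [  0.6789887  180.69827339]
in seat [ 0.43 -1.3 ] 187.15 F [-0.1 -0.8] -2.6 tilt [ 0.0815 -0.002   0.0002]
shift cm [0.03 0.08 0.64] rotvec [-0.062  0.002 -0.   ]
0.0 [  0.5 178.8]
in seat [ 0.43 -1.3 ] 187.15 F [-0.1 -0.8] -2.6 tilt [ 0.0815 -0.002   0.0002]
shift cm [0.03 0.08 0.83] rotvec [-0.082  0.002 -0.   ]
```

>>> step_arm(commands=[0, 0.05, 0.12, -0.012, 0, 0, 0, 0, 0.05, 0.24, -0.024, 0, 0, 0, 0, 0.06, 0.36, -0.036, 0, 0, 0, 0, 0.06, 0.48, -0.048, 0, 0, 0, 0, 0.06, 0.6, -0.06, 0, 0, 0, 0, 0.06, 0.72, -0.072, 0, 0, 0, 0, 0.06, 0.82, -0.082, 0.002, 0, 0, 0, 0.06, 0.82, -0.082, 0.002, 0, 0, 0, 0.06, 0.82, -0.082, 0.002, 0, 0])

```text
clock: 17.0
eef_pos: [485.1, 33.6, 179.0]
tool_rot: [3.141, 0.0, 1.465]
force: [0.2, 0.4, -2.8]
width: 11.3
gripper_force: 58.7
```

Run:
```python
from h import *
sgoal(0.5,-1,178,0)
```

```text
in seat [ 0.47 -1.35] 179.0 F [0.2 0.4] -2.8 tilt [-0.0008 -0.      0.0003]
shift cm [0.04 0.   0.1 ] rotvec [ 0.001  0.    -0.   ]
```

Now I press down, by about 1 mm to contact and then further.

>>> step_arm(commands=[0, 0, 0.05, 0, 0, 0, 0, 0, 0, 0.1, 0, 0, 0, 0, 0, 0, 0.15, 0, 0, 0, 0, 0, 0, 0.2, 0, 0, 0, 0, 0, 0, 0.2, 0, 0, 0, 0])

```text
clock: 17.5
eef_pos: [485.4, 33.6, 178.4]
tool_rot: [3.14, 0.0, 1.464]
force: [-3.0, -0.2, 12.7]
width: 11.1
gripper_force: 60.9
```

Run:
```python
from h import *
sgoal(0.5,-1,178,0)
```

```text
in seat [ 0.72 -1.29] 178.37 F [-2.9 -0.6] 12.7 tilt [-0.0017 -0.0001  0.0003]
shift cm [ 0.03 -0.02  0.04] rotvec [ 0.002  0.    -0.   ]
```

Run:
```python
from h import *
d=grab('wrist','w6'); e=grab('scene','s6'); save(e,'pics/s6.png',(200,100,440,280),3.3); t=grab('top','t6')
W=cloud(d);X=(W[...,:2]-seat)@Rt; Z=W[...,2]
def fitp(m):
    x,z=X[m],Z[m]
    for i in range(5):
        A=np.c_[x,np.ones(len(x))]; k=np.linalg.lstsq(A,z,rcond=None)[0]; g=np.abs(z-A@k)<2.5; x,z=x[g],z[g]
    return k.round(4),len(x)
print('cover',fitp((Z>168)&(Z<180)&(X[...,1]>30)&(X[...,0]<65)&(X[...,0]>-80)&(X[...,1]<130)))
print('lid',fitp((Z>180)&(Z<190)&(X[...,1]>-100)&(X[...,0]>75)&(X[...,1]<130)))
for W in(cloud(e),cloud(t)):
    X=(W[...,:2]-seat)@Rt; Z=W[...,2]
    print('lid',fitp((Z>178)&(Z<192)&(np.abs(X[...,1])<130)&(X[...,0]>80)&(X[...,0]<270)), 'cover',fitp((Z>166)&(Z<182)&(np.abs(X[...,1])<125)&(np.abs(X[...,1])>65)&(abs(X[...,0])<60)))
W=cloud(t)
P=W[(W[...,2]>119)&(W[...,2]<135)&(np.hypot(W[...,0]-459,W[...,1]+385)<40)];print('sw',cv2.minAreaRect(P[:,:2].astype(np.float32)))
sgoal(0.5,-1,178,0)
```

```text
cover (array([-1.200000e-03, -2.000000e-04,  1.737965e+02]), 64922)
lid (array([-1.10000e-03, -4.00000e-04,  1.84872e+02]), 36198)
lid (array([ 1.800000e-03, -1.200000e-03,  1.837192e+02]), 3950) cover (array([ 2.000000e-03, -1.000000e-03,  1.727847e+02]), 910)
lid (array([1.000000e-04, 3.000000e-03, 1.842924e+02]), 1768) cover (array([-4.800000e-03, -1.500000e-03,  1.734269e+02]), 527)
sw ((457.14215087890625, -381.0414733886719), (10.530925750732422, 39.768978118896484), 86.83399963378906)
in seat [ 0.72 -1.3 ] 178.36 F [-2.7 -1. ] 12.2 tilt [-0.0018 -0.      0.0003]
shift cm [ 0.03 -0.02  0.04] rotvec [ 0.002  0.    -0.   ]
```

View pics/s6.png

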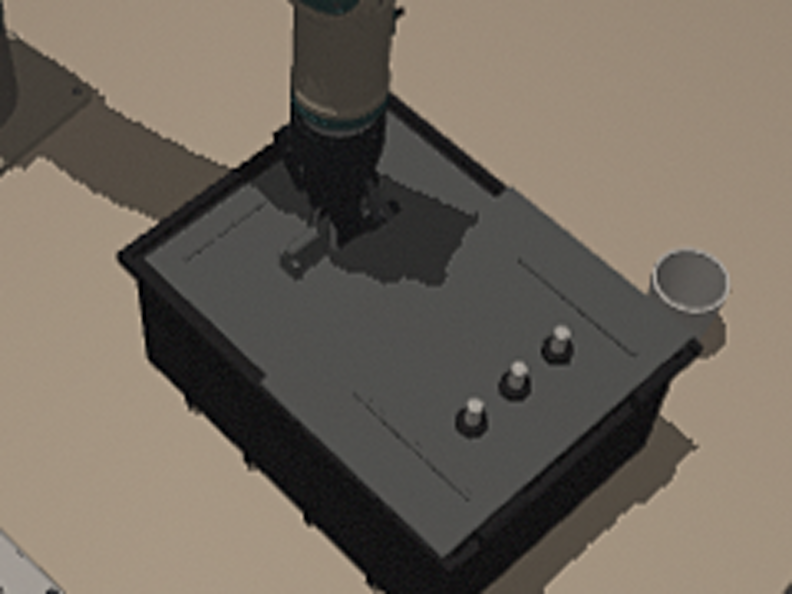

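The cover lies flat inside the bead with its top at z ≈ 173.8 mm and its far edge under the lid. The lid is level and shut, the switch is at rest, and the arm is pressing down with about 12 N.

```bash
python3 -c "
from cell import ctrl
print(ctrl.finish_job())"
```

```text
the job is handed in; nothing more can be done
None
```

The job is handed in: the switch was turned to its stop and sprang back, and the cover lies flat inside the bead with its far edge under the shut rear lid, held down with about 12 N. The bottle, beaker and pump head were not touched; the finish call gave no verdict.

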